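# Stand the toppled flow meter up and scan it in

## Task

A flow meter has fallen over on the assembly bench: stand it upright, plugged end up, wholly on the round black inspection pad, and let go of it. Then pick up the orange scanner, point it squarely at the middle of the meter's barcode label from about 10 cm away and hold it still there for two seconds, and stand it back upright, wholly on its blue mat. Set things down gently, without dropping them, and leave the finished meter, the tape and the screwdriver where they are.

Things in the scene. Friction and masses are not known exactly. Their poses are not given: they have to be found in the camera images.
- meter: The fallen flow meter, grey enamelled metal, about 0.6 kg: round body 50 mm in diameter between two flanges 72 mm in diameter and 12 mm thick, 130 mm long. Origin (near its centre of mass) on the axis, 65 mm from either end; +z along the axis to the plugged end, -x out through the label. It starts lying, axis level, 36 mm up; the body is bare all round from z = -53 to +15 mm, to grip.
- plug (a point): Centre of the flush turquoise dust plug, 30 mm in diameter, in the end face of the fallen meter that must be up: 65 mm from its origin along its +z.
- stub (a point): Centre of the outer face of the fallen meter's cable stub: 50 mm from the axis along its +x, 30 mm from the origin along its +z. The stub is 24 mm in diameter with an end disc 30 mm in diameter, 8 mm thick. At the start the meter rests on both flange rims and this disc and does not roll; the label, on the far side from it, looks sideways and 27 degrees up.
- label (a point): Middle of the barcode label (white plate with black bars, 26 mm wide, 36 mm high) on the fallen meter: 27 mm from the axis along the meter's -x, 20 mm above its origin. The plate faces along the meter's -x. Axes as meter.
- pad: The inspection pad: a flat black rubber disc with a thin yellow rim line, the black 130 mm in diameter, 4 mm thick, fixed to the bench. Origin at the centre of its underside, on the bench.
- scanner: The hand scanner, 0.2 kg, standing on the blue mat: round dark foot 64 mm in diameter, 8 mm thick, black stem 26 mm in diameter, and over it an orange head 84 mm long (x), 42 mm wide (y), from 45 to 81 mm above the underside, to be gripped across its width from above. Origin at the centre of the foot's underside. It looks along its -x; a green dot on top marks the other end.
- window (a point): Centre of the scanner's red window in the head's front face: 42 mm from the scanner's axis along its -x, 63 mm above its underside. The beam runs level along the scanner's -x. It reads the label when the beam passes within 18 mm sideways and 20 mm up or down of its middle, from 50 to 160 mm away, within 0.4 rad of square on.
- mat: The scanner's flat blue mat, 130 x 130 mm, 3 mm thick, fixed to the bench. Origin at the centre of its underside.
- finished: Bystander: a finished flow meter of the same shape and size without a label, standing upright at the far side of the bench, loose. Origin at mid-height, 65 mm up.
- tape: Bystander: a roll of clear tape lying flat, 90 mm in diameter, 25 mm high, loose. Origin at the centre of its underside.
- driver: Bystander: a screwdriver with a yellow handle lying on the bench, loose. Its shaft runs along x.
Mind the look-alikes: they are no part of the job. What is shaped like the meter but brown or pink is not meant.

How it is judged:
By the outcome, as a careful person would: the job done as asked, in the order asked, and still so for the second after the job is handed in, with the robot touching nothing.
It also fails if it takes over 67 s, if anything falls off the work surface, if the arm or the gripper's body presses on something with over 40 N, if the wrist force passes 120 N, or if a joint passes its speed limit or range.

## Robot

A 6-joint arm with a two-finger parallel gripper is mounted at the origin on the work surface. World frame = base frame: x ahead of the robot, y to its left, z up, the work surface at z = 0. Lengths are in m, angles in rad, forces in N, time in s.
With the tool pointing down it reaches from about 0.25 to 0.725 m from the base axis. Payload 4 kg.
Tool frame: the origin (TCP) lies on the centre line of the jaws, within the pads' length; the fingertips stand 22 mm ahead of it and the grasp point (between the pads) lies 3 mm ahead of it; z points along the fingers, y is the line along which they close (so a half turn about z gives the same grasp; the last joint's range is limited). The gripper opens to 85 mm and grips with 20 to 120 N. Pads are 22 mm wide; open, the fingers measure 114 mm over their backs; the gripper's body (76 mm by 85 mm) begins 54 mm behind the grasp point. The pads swing forward as they close: fully open they stand 13 mm farther back than shut.
Start: joints at [-1.134, 0.241, 0.005, 1.335, 0, 1.571], TCP at [0.212, -0.453, 0.253] pointing down, gripper open.
Joint ranges: [-2.72, 2.72], [-1.05, 1.87], [-1.09, 1.28], [-1.99, 2.15], [-1.42, 1.44], [-3.14, 3.14]. Speed limits (rad/s): [2.79, 2.79, 3.14, 3.14, 3.14, 3.14].

## Interface

Orientations are given as a unit quaternion [x, y, z, w].
In Python, from workcell import bot gives the robot as it stands.
- The arm moves only by the shell command python3 -m inch 'ROWS'. ROWS is JSON, one flat list of numbers, 7 for each row, row after row: the shift along the world's x, y, z in mm, then the turn, a rotation vector about the world's x, y, z in rad, then the opening in per cent of the stroke, from 0 (shut) to 100 (fully open). A call has 1 to 8 rows; each row is the pose to reach, as a shift and turn from the pose commanded when the call began; what a row does not reach only later rows make up. A row lasts 1/12 s, in which the tool goes at most 41.7 mm and 7.16 degrees, less where a joint would pass 70% of its speed; a pose out of reach is approached as far as the arm can. A call with a gripper value outside its range is refused whole. The fingers move at their own pace and stop on an object; the grip force is fixed at half the most. Time passes only in rows, so rows that repeat a pose let the fingers close. It gives the time, the measured TCP pose, the force, the opening and the grip force at its end, in the units of the state.
- bot.get_obs(): the state, without advancing time (a new reading comes with each control period).
- bot.camera(name): name is "scene" or "top" or "wrist"; returns the picture (384x512x3 uint8, blue, green, red); there is no depth.
- bot.camera_info(name): a dict with "intrinsics" (3x3 intrinsics, pixels), "distortion" ([k1, k2, p1, p2, k3] as OpenCV has them; the pictures are not rectified), "camera_from_world" (4x4, takes a point from world to camera coordinates); the wrist camera has in their place "hand_eye" (4x4, takes a point from camera to tool coordinates, whose origin is the TCP and whose axes are the flange's). Camera axes: x right, y down, z forward; pixel columns grow to the right and rows downward; lengths in m; the calibration is good to about 2 mm. A picture is of the moment at which its call begins: read the wrist's pose just before it. camera_info takes no time and is no camera call.
- bot.job_done(): hands the job in; it is judged then, once.
Trained networks look in the newest picture that a camera, given by its name, has taken for a name from the list of things; names that differ only in an ending like _2 or _b are one class to them, and where a whole thing is asked for, a point or a joint stands for the part that bears it (a point fixed in the world has none). Each returns a list of dicts, best first, with "confidence" (0 to 1); they miss things now and then, are a little off and sometimes report something else, mostly with a low value. They report only what shows in the picture. A call takes as long as a camera call. They do not tell look-alikes from the thing itself.
- bot.silhouettes(camera, target): "mask" (384x512 bool, what is visible of it) and "uv" ([column, row] in pixels, amid what is visible of it).
- bot.spot_point(camera, target): "uv" ([column, row] in pixels: a listed point, or the origin of a listed thing).
The state is a dict: "clock": time; "joint_pos": joint angles; "joint_vel": joint speeds; "tau": joint torques, N m; "eef_pos": TCP position; "tool_rot": TCP orientation; "ft_force": force on the tool from outside, world axes, zero at the start; "ft_torque": the same for the moment, N m; "grip_width": finger opening in m; "grasp_force": force on a finger pad.
Only numpy, scipy, OpenCV 4.12 (cv2) and the standard library are available. Lean on these libraries where they do the work, as an engineer would, in place of code of your own. Each camera call takes 0.05 s, during which the arm holds its last target. There are 200 camera calls.

## Working session

There is one attempt and no reset: what is moved stays moved. The work goes in short steps, Python scripts to look and compute and a shell command to move; the robot and the scene stay as the last step left them, time stands still between calls to the robot, and variables do not carry over. Pictures are saved under pics/ and viewed, at most 11 in all, crops included, and the job is handed in when it is done.

```bash
mkdir -p pics; ls; cat > h.py <<'E'
import numpy as np, cv2
from workcell import bot
from scipy.spatial.transform import Rotation as R
def cam(n):
    i=bot.camera_info(n);K=np.array(i["intrinsics"]);D=np.array(i["distortion"],float)
    if "camera_from_world" in i: T=np.array(i["camera_from_world"])
    else:
        o=bot.get_obs();W=np.eye(4);W[:3,:3]=R.from_quat(o["tool_rot"]).as_matrix();W[:3,3]=o["eef_pos"]
        T=np.linalg.inv(W@np.array(i["hand_eye"]))
    return K,D,T
def toz(n,uv,z,c=None):
    K,D,T=c or cam(n)
    p=cv2.undistortPoints(np.array([[uv]],float),K,D)[0,0]
    Ti=np.linalg.inv(T);d=Ti[:3,:3]@[p[0],p[1],1];o=Ti[:3,3]
    return o+d*(z-o[2])/d[2]
def proj(n,P,c=None):
    K,D,T=c or cam(n)
    return cv2.projectPoints(np.array(P,float).reshape(-1,1,3),cv2.Rodrigues(T[:3,:3])[0],T[:3,3],K,D)[0][:,0]
E
python3 - <<'E'
from h import *
o=bot.get_obs();print(o["clock"],o["eef_pos"],o["tool_rot"],o["grip_width"])
a=bot.camera("scene");b=bot.camera("top")
cv2.imwrite("pics/s.png",a);cv2.imwrite("pics/t.png",b)
Z=dict(meter=.036,plug=.036,stub=.02,label=.05,pad=0,scanner=0,window=.066,mat=0,finished=.065,tape=0,driver=.01)
for n in Z:
  for c in ("top","scene"):
    for r in bot.spot_point(c,n)[:4]: print(n,c,np.round(r["uv"]),round(r["confidence"],2),np.round(toz(c,r["uv"],Z[n]),3))
print(bot.get_obs()["clock"])
E
```

```text
pics
0.0 [ 0.21126046 -0.45250299  0.25239328] [ 9.76245177e-01  2.16666055e-01 -2.24224739e-04 -1.06031941e-03] 0.08546388415256373
meter top [208. 258.] 0.79 [0.344 0.29  0.036]
meter top [206. 209.] 0.71 [0.507 0.296 0.036]
meter top [151. 230.] 0.71 [0.44  0.476 0.036]
meter top [124. 181.] 0.68 [0.605 0.568 0.036]
meter scene [366. 198.] 0.83 [0.454 0.476 0.036]
meter scene [314. 158.] 0.79 [0.353 0.29  0.036]
meter scene [396. 256.] 0.68 [0.612 0.587 0.036]
meter scene [306. 196.] 0.64 [0.502 0.299 0.036]
plug top [107. 176.] 0.94 [0.622 0.627 0.036]
plug top [129. 224.] 0.77 [0.459 0.547 0.036]
plug top [219. 244.] 0.62 [0.389 0.252 0.036]
plug top [362. 232.] 0.49 [ 0.422 -0.219  0.036]
plug scene [325. 209.] 0.84 [0.527 0.363 0.036]
plug scene [301. 168.] 0.84 [0.406 0.259 0.036]
plug scene [415. 268.] 0.59 [0.633 0.639 0.036]
plug scene [389. 205.] 0.58 [0.458 0.545 0.036]
stub top [141. 241.] 0.89 [0.404 0.513 0.02 ]
stub top [198. 243.] 0.81 [0.394 0.324 0.02 ]
stub top [112. 191.] 0.66 [0.572 0.614 0.02 ]
stub top [197. 218.] 0.63 [0.477 0.327 0.02 ]
stub scene [377. 192
[... 754 characters left out ...]
indow top [364. 232.] 0.78 [ 0.421 -0.216  0.066]
window top [204. 201.] 0.33 [0.529 0.299 0.066]
window top [279. 221.] 0.25 [0.461 0.057 0.066]
window scene [164. 131.] 0.69 [ 0.419 -0.212  0.066]
mat top [362. 223.] 0.74 [ 0.454 -0.229  0.   ]
mat scene [159. 153.] 0.93 [ 0.466 -0.225  0.   ]
finished top [351. 130.] 0.67 [ 0.762 -0.192  0.065]
finished top [178. 163.] 0.33 [0.655 0.384 0.065]
finished scene [122. 215.] 0.64 [ 0.742 -0.195  0.065]
tape top [175. 163.] 0.74 [0.672 0.409 0.   ]
tape scene [329. 257.] 0.9 [0.659 0.409 0.   ]
driver top [263. 134.] 0.63 [0.769 0.102 0.01 ]
driver top [366. 224.] 0.57 [ 0.452 -0.24   0.01 ]
driver scene [219. 262.] 0.95 [0.772 0.111 0.01 ]
1.2
```

```bash
python3 - <<'E'
import cv2,numpy as np
a=cv2.imread("pics/s.png");b=cv2.imread("pics/t.png")
A=cv2.resize(a[110:310,90:460],None,fx=2.1,fy=1.45*1.0)if 0 else cv2.resize(a[110:300,90:460],(780,290*780//780),interpolation=2)
cr=b[110:300,90:460]
o=np.vstack([cv2.resize(cr,(584,300),interpolation=2),cv2.resize(a[110:300,90:460],(584,300),interpolation=2)])
cv2.imwrite("pics/st.png",o)
E
```

```text
(no output)
```

View pics/st.png

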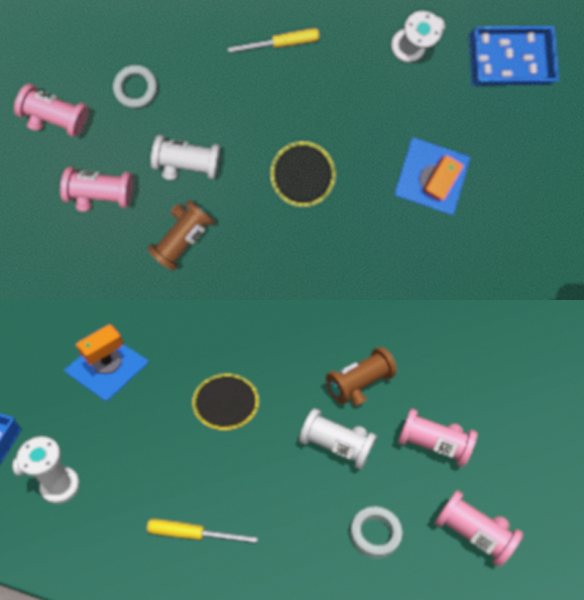

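Look-alikes for the meter, in top-camera pixels:
- Grey-white at (206,209).
- Brown at (208,258).
- Pink at (151,230) and (124,181).
- The upright grey one at (351,130) is the finished meter.

I choose the grey lying one at (206,209). Its stub and plug point to its +y end. I'll move over it and check with a close crop.

```bash

python3 -m inch '[37,94,0,0,0,0.12,100, 74,188,0,0,0,0.24,100, 110,240,10,0,0,0.36,100, 110,290,20,0,0,0.48,100, 125,330,20,0,0,0.6,100, 140,370,20,0,0,0.72,100, 150,400,20,0,0,0.84,100, 160,420,20,0,0,0.9,100]'
python3 -m inch '[16,40,0,0,0,0,100, 32,80,0,0,0,0,100, 48,120,0,0,0,0,100, 62,160,0,0,0,0,100, 78,200,0,0,0,0,100, 94,240,0,0,0,0,100, 110,280,0,0,0,0,100, 120,310,0,0,0,0,100]'
python3 - <<'E'
from h import *
o=bot.get_obs();print(o["clock"],o["eef_pos"],R.from_quat(o["tool_rot"]).as_matrix().round(3).tolist(),np.round(o["joint_pos"],3))
c=cam("wrist");a=bot.camera("wrist");cv2.imwrite("pics/w1.png",a)
Z=dict(meter=.036,plug=.036,stub=.0136,label=.0483)
for n in Z:
    for r in bot.spot_point("wrist",n)[:4]: print(n,np.round(r["uv"]),round(r["confidence"],2),np.round(toz("",r["uv"],Z[n],c),4))
E
```

```text
clock: 1.87
eef_pos: [0.3306, -0.1407, 0.2691]
tool_rot: [0.784, 0.621, 0.0, 0.001]
ft_force: [0.9, 0.1, 1.0]
grip_width: 0.0855
grasp_force: 0.0
clock: 2.53
eef_pos: [0.4511, 0.1699, 0.2688]
tool_rot: [0.785, 0.62, 0.0, 0.0]
ft_force: [1.3, -0.8, 0.4]
grip_width: 0.0853
grasp_force: 0.0
2.5333 [0.45105436 0.16987462 0.26875231] [[0.231, 0.973, 0.001], [0.973, -0.231, 0.0], [0.0, 0.001, -1.0]] [ 0.36   0.198 -0.009  1.363 -0.     2.164]
meter [132.  76.] 0.76 [0.3451 0.2958 0.036 ]
meter [280.  45.] 0.63 [0.5056 0.2879 0.036 ]
plug [186. 101.] 0.69 [0.395  0.2563 0.036 ]
stub [182.  49.] 0.95 [0.4011 0.3121 0.0136]
stub [241.  22.] 0.77 [0.4717 0.3231 0.0136]
label [307.  20.] 0.88 [0.5358 0.3038 0.0483]
label [138. 104.] 0.56 [0.3468 0.2662 0.0483]
```

View pics/w1.png

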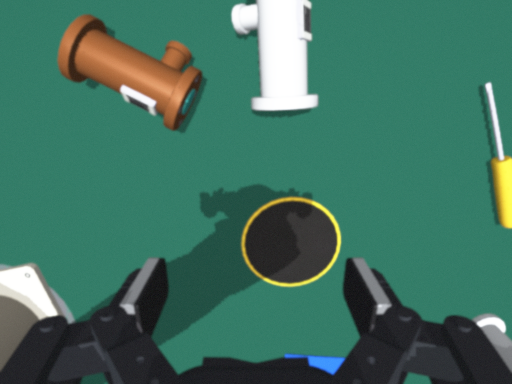

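```bash
python3 - <<'E'
from h import *
print(np.round(bot.camera_info("wrist")["hand_eye"],3).tolist())
c=cam("wrist")
for r in bot.spot_point("wrist","pad")[:2]: print("pad",np.round(r["uv"]),r["confidence"],toz("",r["uv"],0,c))
m=bot.silhouettes("wrist","pad")
for r in m[:1]:
  cn=cv2.findContours(r["mask"].astype(np.uint8),0,1)[0];e=cv2.fitEllipse(max(cn,key=len));print(e,toz("",e[0],.004,c))
a=bot.camera("scene");cv2.imwrite("pics/s2.png",cv2.resize(a[0:260,80:420],(782,598)))
E
```

```text
[[0.001, -0.945, -0.327, 0.084], [1.0, 0.001, 0.0, 0.0], [0.0, -0.327, 0.945, -0.12], [0.0, 0.0, 0.0, 1.0]]
pad [288. 243.] 0.83 [0.4669993  0.04059426 0.        ]
((290.6763000488281, 241.0296630859375), (87.98790740966797, 97.40109252929688), 79.43315887451172) [0.47088281 0.0447705  0.004     ]
```

View pics/s2.png

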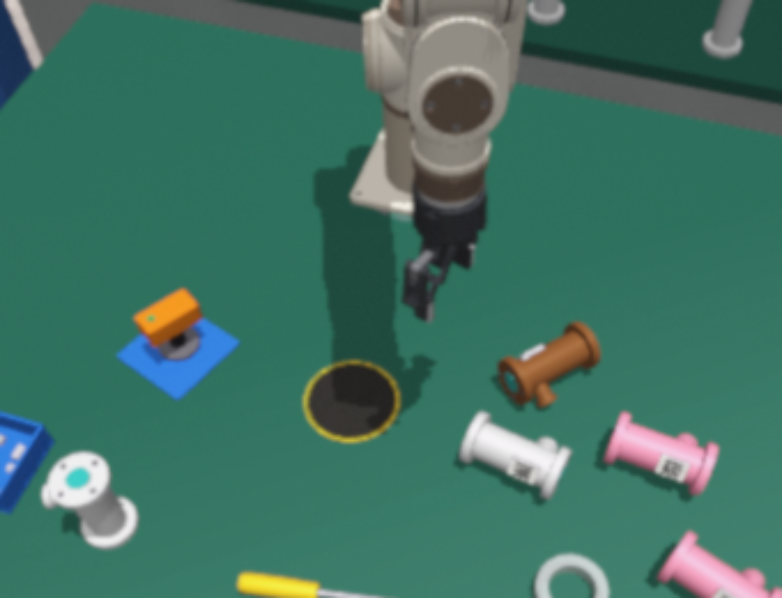

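The wrist view shows the grey meter at (285,45), with the label on its right, the stub on its left and the far end cut off, plus brown at (130,70) and the pad at (291,241). In the scene view the gripper carries no visible camera housing. I'll turn half around so that standing the meter up keeps joint 6 within range, and then look straight down on it.

```bash

python3 -m inch '[7,15,0,0,0,0.12,100, 14,30,0,0,0,0.24,100, 21,45,0,0,0,0.36,100, 28,60,0,0,0,0.48,100, 35,75,0,0,0,0.6,100, 42,90,0,0,0,0.72,100, 49,105,0,0,0,0.84,100, 54,118,0,0,0,0.96,100]' >/dev/null
python3 -m inch '[0,0,0,0,0,0.12,100, 0,0,0,0,0,0.24,100, 0,0,0,0,0,0.36,100, 0,0,0,0,0,0.48,100, 0,0,0,0,0,0.6,100, 0,0,0,0,0,0.72,100, 0,0,0,0,0,0.84,100, 0,0,0,0,0,0.96,100]' >/dev/null
python3 -m inch '[0,0,0,0,0,0.12,100, 0,0,0,0,0,0.24,100, 0,0,0,0,0,0.36,100, 0,0,0,0,0,0.48,100, 0,0,0,0,0,0.6,100, 0,0,0,0,0,0.72,100, 0,0,0,0,0,0.84,100, 0,0,0,0,0,0.96,100]' >/dev/null
python3 -m inch '[0,0,0,0,0,0.12,100, 0,0,0,0,0,0.24,100, 0,0,0,0,0,0.26,100, 0,0,0,0,0,0.26,100]'
python3 - <<'E'
from h import *
o=bot.get_obs();M=R.from_quat(o["tool_rot"]).as_matrix();print(o["clock"],o["eef_pos"],M.round(3).tolist(),np.round(o["joint_pos"],3))
c=cam("wrist");a=bot.camera("wrist");cv2.imwrite("pics/w2.png",a)
Z=dict(meter=.036,plug=.036,stub=.0136,label=.0483)
for n in Z:
    for r in bot.spot_point("wrist",n)[:4]: print(n,np.round(r["uv"]),round(r["confidence"],2),np.round(toz("",r["uv"],Z[n],c),4))
for r in bot.silhouettes("wrist","meter")[:3]:
    print(r["uv"],r["confidence"],r["mask"].sum())
    cn=max(cv2.findContours(r["mask"].astype(np.uint8),0,1)[0],key=len)
    e=cv2.minAreaRect(cn);print(e)
E
```

```text
clock: 5.27
eef_pos: [0.5048, 0.2842, 0.2691]
tool_rot: [-0.618, 0.787, -0.0, 0.0]
ft_force: [-0.1, 0.3, -0.9]
grip_width: 0.0855
grasp_force: 0.0
5.2667 [0.50476888 0.28424558 0.26905456] [[-0.237, -0.971, 0.0], [-0.971, 0.237, 0.0], [-0.0, -0.0, -1.0]] [ 0.513  0.396  0.263  1.437 -0.    -0.818]
meter [330. 289.] 0.91 [0.448  0.4724 0.036 ]
meter [255. 173.] 0.86 [0.5073 0.2938 0.036 ]
meter [235. 366.] 0.83 [0.6082 0.5778 0.036 ]
meter [392. 147.] 0.7 [0.3475 0.2995 0.036 ]
plug [258. 221.] 0.96 [0.5179 0.3529 0.036 ]
plug [328. 324.] 0.72 [0.4589 0.5311 0.036 ]
plug [345. 117.] 0.62 [0.3954 0.2546 0.036 ]
stub [290. 187.] 0.92 [0.471  0.327  0.0136]
stub [342. 163.] 0.9 [0.4018 0.3122 0.0136]
stub [263. 368.] 0.75 [0.5734 0.617  0.0136]
label [312. 312.] 0.74 [0.478  0.4939 0.0483]
label [393. 123.] 0.74 [0.3478 0.2703 0.0483]
label [231. 192.] 0.63 [0.5388 0.3058 0.0483]
[257.5, 177.9] 0.83 6529
((259.0374755859375, 171.56759643554688), (124.00911712646484, 72.3995590209961), 84.17366027832031)
[391.0, 148.8] 0.73 7215
((390.5087585449219, 152.4041748046875), (130.61199951171875, 78.28974914550781), 31.809389114379883)
[235.9, 339.1] 0.72 1845
((236.36651611328125, 336.547607421875), (50.0651741027832, 44.75629425048828), 10.124671936035156)
```

View pics/w2.png

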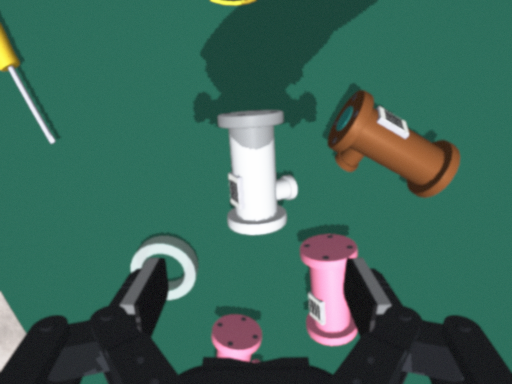

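```bash
cat > fit.py <<'E'
from h import *
from scipy.optimize import minimize
t=np.linspace(0,2*np.pi,40,endpoint=False)
def cyl(r,a,b,ax=2):
    P=np.array([[r*np.cos(s),r*np.sin(s),h] for h in (a,b) for s in t])
    return P if ax==2 else P[:,[2,0,1]]+[0,0,.03]
PARTS=[cyl(.036,-.065,-.053),cyl(.036,.053,.065),cyl(.025,-.053,.053),cyl(.012,0,.05,0),cyl(.015,.042,.05,0)]
def pose(x,y,yaw):   # lying; az of axis = yaw, label side to the right (clockwise), 27deg up
    z=np.array([np.cos(yaw),np.sin(yaw),0]);r=np.array([np.sin(yaw),-np.cos(yaw),0]);a=np.radians(27)
    mx=-(np.cos(a)*r+np.array([0,0,np.sin(a)]))
    return np.c_[mx,np.cross(z,mx),z],np.array([x,y,.036])
def render(p,c,f=pose,s=4):
    M,o=f(*p);im=np.zeros((384*s//2,512*s//2),np.uint8)
    for P in PARTS:
        q=proj("",P@M.T+o,c)*s/2
        cv2.fillConvexPoly(im,cv2.convexHull(np.round(q).astype(np.int32)),1)
    return im
def fit(mask,c,p0):
    m=cv2.resize(mask.astype(np.uint8),(1024,768),interpolation=cv2.INTER_NEAREST)
    def L(p):
        r=render(p,c);return 1-(r&m).sum()/(r|m).sum()
    return minimize(L,p0,method="Nelder-Mead",options=dict(initial_simplex=np.array(p0)+np.array([[0,0,0],[.01,0,0],[0,.01,0],[0,0,.15]]),xatol=1e-4,fatol=1e-4))
E
python3 - <<'E'
from fit import *
c=cam("wrist")
m=[r for r in bot.silhouettes("wrist","meter") if abs(r["uv"][0]-257)<20 and abs(r["uv"][1]-175)<20][0]["mask"]
for q in (1.3,1.4): r=fit(m,c,[.507,.294,q]);print(r.x,r.fun)
c=cam("top");bot.camera("top")
for k in bot.silhouettes("top","meter"):
    if abs(k["uv"][0]-206)<12 and abs(k["uv"][1]-209)<12: r=fit(k["mask"],c,[.507,.294,1.35]);print(r.x,r.fun)
E
```

```text
[0.50767028 0.2905166  1.39782715] 0.043159548208542176
[0.50779938 0.29040143 1.40010971] 0.04270556034644368
```

```bash
cat >> h.py <<'E'
def tool(zdir,xhint):
    z=np.array(zdir,float);z/=np.linalg.norm(z);x=np.array(xhint,float);x-=z*(x@z);x/=np.linalg.norm(x)
    return np.c_[x,np.cross(z,x),z]
def go(M,p):
    o=bot.get_obs();C=R.from_quat(o["tool_rot"]).as_matrix()
    print("t",round(o["clock"],2),"shift",((np.array(p)-o["eef_pos"])*1000).round(1),"rot",R.from_matrix(M@C.T).as_rotvec().round(3),"j",np.round(o["joint_pos"],2))
E
python3 - <<'E'
from h import *
a=np.array([np.cos(1.399),np.sin(1.399),0]);t=.35;up=np.array([0,0,1])
zt=-np.sin(t)*a-np.cos(t)*up;M=tool(zt,-a)
g=np.array([.5078,.2905,.036])-.02*a;go(M,g-.003*zt)
E
```

```text
t 5.72 shift [ 1.000e-01 -1.380e+01 -2.298e+02] rot [-0.343  0.071  0.063] j [ 0.52  0.4   0.26  1.44 -0.   -0.82]
```

```bash

python3 -m inch '[0,-4,-15,-0.09,0.018,0.016,100, 0,-8,-40,-0.18,0.036,0.032,100, 0,-11,-70,-0.27,0.054,0.048,100, 0,-14,-100,-0.343,0.071,0.063,100, 0,-14,-130,-0.343,0.071,0.063,100, 0,-14,-150,-0.343,0.071,0.063,100, 0,-14,-160,-0.343,0.071,0.063,100, 0,-14,-160,-0.343,0.071,0.063,100]'
python3 - <<'E'
from fit import *
a=np.array([np.cos(1.399),np.sin(1.399),0]);t=.35;up=np.array([0,0,1])
zt=-np.sin(t)*a-np.cos(t)*up;M=tool(zt,-a)
c=cam("wrist");bot.camera("wrist")
for k in bot.silhouettes("wrist","meter")[:4]:
    print(k["uv"],k["confidence"],k["mask"].sum())
    if k["mask"].sum()>5000 and abs(k["uv"][0]-250)<60:r=fit(k["mask"],c,[.507,.2905,1.399]);print(r.x,r.fun)
g=np.array([.5078,.2905,.036])-.02*a;go(M,g-.003*zt)
E
```

```text
clock: 6.38
eef_pos: [0.5031, 0.2708, 0.1059]
tool_rot: [-0.634, 0.753, -0.112, -0.136]
ft_force: [-0.5, -0.8, -0.1]
grip_width: 0.0853
grasp_force: 0.0
[441.2, 244.7] 0.68 13347
[256.0, 282.3] 0.66 15106
[0.50863972 0.28938063 1.38820495] 0.18138570892044903
t 6.48 shift [ -0.4   0.1 -70.7] rot [-0.     0.001  0.   ] j [ 0.61  0.66  0.23  1.39 -0.25 -0.75]
```

```bash

python3 -m inch '[0,0,-30,0,0,0,100, 0,0,-55,0,0,0,100, 0,0,-68,0,0,0,100, 0,0,-71,0,0,0,100, 0,0,-71,0,0,0,100, 0,0,-71,0,0,0,100]'
python3 -m inch '[0,0,0,0,0,0,40, 0,0,0,0,0,0,40, 0,0,0,0,0,0,40, 0,0,0,0,0,0,40, 0,0,0,0,0,0,40, 0,0,0,0,0,0,40, 0,0,0,0,0,0,40, 0,0,0,0,0,0,40]'
python3 -m inch '[0,0,0,0,0,0,40, 0,0,0,0,0,0,40, 0,0,0,0,0,0,40, 0,0,0,0,0,0,40]'
```

```text
clock: 6.98
eef_pos: [0.5058, 0.2722, 0.0398]
tool_rot: [-0.634, 0.754, -0.112, -0.132]
ft_force: [0.0, -0.2, 0.8]
grip_width: 0.0856
grasp_force: 0.0
clock: 7.65
eef_pos: [0.5054, 0.2721, 0.0392]
tool_rot: [-0.634, 0.754, -0.112, -0.132]
ft_force: [0.5, 0.9, 5.9]
grip_width: 0.0486
grasp_force: 61.6
clock: 7.98
eef_pos: [0.5054, 0.2721, 0.0391]
tool_rot: [-0.634, 0.754, -0.112, -0.132]
ft_force: [-0.4, 0.4, 5.5]
grip_width: 0.0484
grasp_force: 61.6
```

```bash

python3 -m inch '[0,0,4,0,0,0,40, 0,0,12,0,0,0,40, 0,0,25,0,0,0,40, 0,0,45,0,0,0,40, 0,0,70,0,0,0,40, 0,0,100,0,0,0,40, 0,0,125,0,0,0,40, 0,0,140,0,0,0,40]'
python3 - <<'E'
from h import *
o=bot.get_obs();C=R.from_quat(o["tool_rot"])
h=np.array([np.sin(1.399),-np.cos(1.399),0])
T=R.from_rotvec([0,0,-1.05])*R.from_rotvec(h*np.pi/2)
M=(T*C).as_matrix()
go(M,np.array([.47,.045,.22])-.003*M[:,2]);print(M.round(3),o["ft_force"])
r=T.as_rotvec();print(np.linalg.norm(r))
E
```

```text
clock: 8.65
eef_pos: [0.5049, 0.2718, 0.1803]
tool_rot: [-0.634, 0.754, -0.112, -0.132]
ft_force: [0.9, 0.2, -4.5]
grip_width: 0.0483
grasp_force: 62.8
t 8.65 shift [ -37.5 -227.7   40.7] rot [ 1.251 -1.047 -0.818] j [ 0.61  0.61  0.33  1.54 -0.24 -0.75]
[[-0.321 -0.341  0.884]
 [-0.116  0.94   0.32 ]
 [-0.94   0.    -0.342]] [ 0.87481306  0.21363292 -4.50444196]
1.8247310909169894
```

```bash

A='x'; python3 -m inch '[-2,-11,4,0.063,-0.052,-0.041,40, -4,-23,8,0.125,-0.105,-0.082,40, -6,-34,12,0.188,-0.157,-0.123,40, -8,-46,16,0.25,-0.209,-0.164,40, -10,-57,20,0.313,-0.262,-0.205,40, -11,-68,24,0.375,-0.314,-0.245,40, -13,-80,28,0.438,-0.366,-0.286,40, -15,-91,32,0.5,-0.419,-0.327,40]'
python3 -m inch '[-2,-11,2,0.063,-0.052,-0.041,40, -4,-23,4,0.125,-0.105,-0.082,40, -6,-34,6,0.188,-0.157,-0.123,40, -8,-46,8,0.25,-0.209,-0.164,40, -10,-57,9,0.313,-0.262,-0.205,40, -11,-68,9,0.375,-0.314,-0.245,40, -13,-80,9,0.438,-0.366,-0.286,40, -15,-91,9,0.5,-0.419,-0.327,40]'
python3 -m inch '[-2,-11,0,0.063,-0.052,-0.041,40, -4,-23,0,0.125,-0.105,-0.082,40, -6,-34,0,0.188,-0.157,-0.123,40, -8,-46,0,0.25,-0.209,-0.164,40, -8,-46,0,0.25,-0.209,-0.164,40, -8,-46,0,0.25,-0.209,-0.164,40]'
python3 - <<'E'
from h import *
M=tool([.884,.32,-.342],[0,0,-1])
go(M,np.array([.47,.045,.22])-.003*M[:,2])
a=bot.camera("scene");cv2.imwrite("pics/s3.png",a)
for n in("meter","plug","label","stub"):
  for r in bot.spot_point("scene",n)[:2]:print(n,r)
E
```

```text
clock: 9.32
eef_pos: [0.4877, 0.179, 0.2089]
tool_rot: [-0.48, 0.861, -0.029, 0.167]
ft_force: [0.1, -0.5, -5.2]
grip_width: 0.0483
grasp_force: 62.9
clock: 9.98
eef_pos: [0.4721, 0.0884, 0.2168]
tool_rot: [-0.263, 0.854, 0.058, 0.444]
ft_force: [0.9, 0.1, -5.6]
grip_width: 0.0485
grasp_force: 63.1
clock: 10.48
eef_pos: [0.5003, 0.0284, 0.2515]
tool_rot: [-0.148, 0.819, 0.104, 0.544]
ft_force: [-1.9, -0.3, -8.2]
grip_width: 0.0484
grasp_force: 63.8
t 10.48 shift [-32.9  15.6 -30.5] rot [ 0.008 -0.048 -0.016] j [-0.25 -0.08 -1.09 -0.53  0.56 -0.26]
meter {'uv': [317.6, 157.9], 'confidence': 0.88}
meter {'uv': [217.8, 125.7], 'confidence': 0.86}
plug {'uv': [300.1, 166.7], 'confidence': 0.94}
plug {'uv': [386.3, 205.1], 'confidence': 0.7}
label {'uv': [399.4, 263.0], 'confidence': 0.97}
label {'uv': [371.9, 202.1], 'confidence': 0.79}
stub {'uv': [376.2, 194.2], 'confidence': 0.87}
stub {'uv': [405.7, 249.4], 'confidence': 0.83}
```

View pics/s3.png

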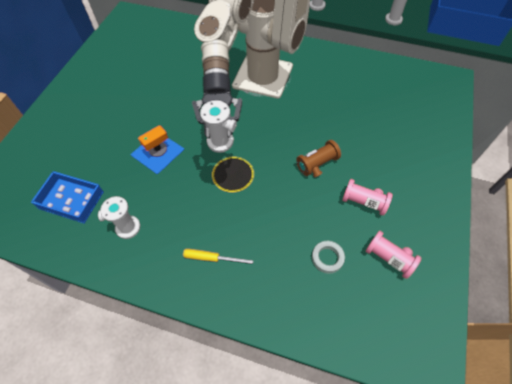

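The meter is held upright with the plug up at (215,112), but joint 3 is at its limit. I'll swing the tool sideways about 30° so the wrist sits farther out.

```bash

python3 - <<'E'
from h import *
t=.35;az=np.radians(50);M=tool([np.cos(t)*np.cos(az),np.cos(t)*np.sin(az),-np.sin(t)],[0,0,-1])
go(M,np.array([.47,.045,.16])-.003*M[:,2])
E
```

```text
t 10.73 shift [-32.2  12.4 -91.8] rot [ 0.019 -0.04   0.504] j [-0.24 -0.09 -1.09 -0.53  0.56 -0.26]
```

```bash

python3 -m inch '[0,0,0,0,0,0.08,40, 0,0,0,0,0,0.16,40, 0,0,0,0,0,0.24,40, 0,0,0,0,0,0.32,40, 0,0,0,0,0,0.4,40, 0,0,0,0,0,0.48,40, 0,0,0,0,0,0.5,40, 0,0,0,0,0,0.5,40]'
python3 - <<'E'
from h import *
t=.35;az=np.radians(50);M=tool([np.cos(t)*np.cos(az),np.cos(t)*np.sin(az),-np.sin(t)],[0,0,-1])
go(M,np.array([.47,.045,.13])-.003*M[:,2]);print(bot.get_obs()["eef_pos"])
E
```

```text
clock: 11.4
eef_pos: [0.5027, 0.0287, 0.2537]
tool_rot: [-0.348, 0.755, 0.235, 0.503]
ft_force: [0.7, -0.0, -5.3]
grip_width: 0.0486
grasp_force: 64.0
t 11.4 shift [ -34.5   14.2 -122.7] rot [ 0.03  -0.032  0.006] j [-0.47  0.11 -0.71  0.24  1.12 -1.01]
[0.50270208 0.02867511 0.25369893]
```

```bash

python3 -m inch '[-5,2,-15,0.005,-0.005,0,40, -10,4,-35,0.01,-0.01,0,40, -16,7,-55,0.015,-0.015,0,40, -21,9,-75,0.02,-0.02,0.006,40, -26,11,-95,0.025,-0.025,0.006,40, -31,13,-112,0.03,-0.032,0.006,40, -34,14,-122,0.03,-0.032,0.006,40, -34,14,-122,0.03,-0.032,0.006,40]'
cat > up.py <<'E'
from fit import *
def upose(x,y,z,tx,ty,yaw):
    M=(R.from_rotvec([tx,ty,0])*R.from_rotvec([0,0,yaw])).as_matrix();return M,np.array([x,y,z])
def upfit(cams,masks,p0):
    ms=[cv2.resize(m.astype(np.uint8),(1024,768),interpolation=cv2.INTER_NEAREST) for m in masks]
    def L(p):
        return sum(1-(r&m).sum()/(r|m).sum() for c,m in zip(cams,ms) for r in [render(p,c,upose)])
    d=np.diag([.01,.01,.01,.08,.08,.2])
    return minimize(L,p0,method="Nelder-Mead",options=dict(initial_simplex=np.vstack([p0,np.array(p0)+d]),maxiter=400,xatol=1e-4,fatol=1e-4))
E
python3 - <<'E'
from h import *
t=.35;az=np.radians(50);M=tool([np.cos(t)*np.cos(az),np.cos(t)*np.sin(az),-np.sin(t)],[0,0,-1])
go(M,np.array([.47,.045,.13])-.003*M[:,2]);print(bot.get_obs()["eef_pos"])
out=[]
for n in("scene","top"):
  a=bot.camera(n)
  u=proj(n,[[.47,.045,.15]])[0];print(n,u)
  for k in ("meter","plug","stub","label"):
    for r in bot.spot_point(n,k):
      if np.hypot(*(np.array(r["uv"])-u))<45: print(k,np.round(r["uv"],1),round(r["confidence"],2))
  for r in bot.silhouettes(n,"meter"):
    if np.hypot(*(np.array(r["uv"])-u))<35: print("mask",r["uv"],r["mask"].sum(),r["confidence"])
  x,y=u.astype(int);out.append(cv2.resize(a[y-60:y+60,x-60:x+60],(390,390),interpolation=cv2.INTER_CUBIC))
cv2.imwrite("pics/c4.png",np.hstack(out))
E
```

```text
clock: 12.07
eef_pos: [0.4654, 0.0448, 0.1293]
tool_rot: [-0.345, 0.744, 0.244, 0.518]
ft_force: [0.2, -0.3, -5.4]
grip_width: 0.0486
grasp_force: 63.9
t 12.07 shift [ 2.8 -2.   1.7] rot [-0.003 -0.005  0.   ] j [-0.49  0.4  -0.95 -0.29  1.17 -1.02]
[0.46538234 0.04480372 0.12931488]
scene [229.51762347 145.92414971]
meter [232.9 147.1] 0.62
plug [229.9 133.2] 0.86
stub [251.2 137.7] 0.74
label [222.8 143. ] 0.74
mask [233.9, 141.7] 932 0.84
top [284.74060361 216.3962786 ]
meter [283.3 217.7] 0.78
plug [285.2 212.6] 0.88
stub [267.5 224. ] 0.68
mask [285.3, 215.9] 567 0.56
```

View pics/c4.png

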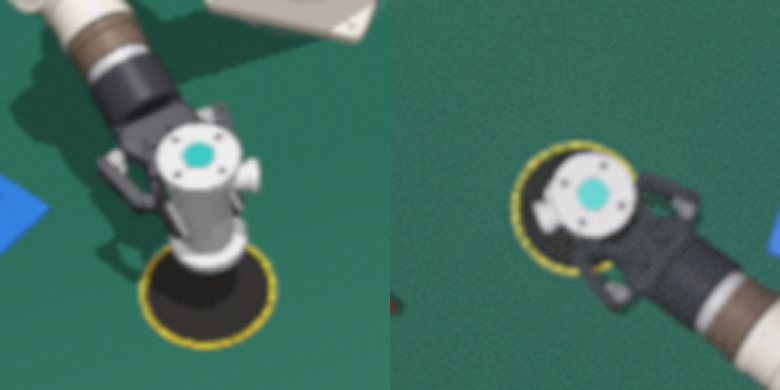

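```bash

python3 - <<'E'
from h import *
def tri(u1,u2):
    A=[]
    for n,u in(("scene",u1),("top",u2)):
        K,D,T=cam(n);p=cv2.undistortPoints(np.array([[u]],float),K,D)[0,0]
        A+= [p[0]*T[2]-T[0],p[1]*T[2]-T[1]]
    X=np.linalg.svd(np.array(A))[2][-1];return X[:3]/X[3]
print("plug",tri([229.9,133.2],[285.2,212.6]),toz("scene",[229.9,133.2],.213),toz("top",[285.2,212.6],.213))
# teal blob centroids
for n in("scene","top"):
    a=bot.camera(n);h=cv2.cvtColor(a,cv2.COLOR_BGR2HSV);u=proj(n,[[.467,.047,.213]])[0]
    m=cv2.inRange(h,(82,90,120),(98,255,255));yy,xx=np.nonzero(m);k=np.hypot(xx-u[0],yy-u[1])<15
    q=[xx[k].mean(),yy[k].mean()];print(n,u,q,k.sum(),toz(n,q,.213))
    # pad ellipse from yellow rim
    y=cv2.inRange(h,(22,90,90),(36,255,255));v=proj(n,[[.47,.045,.004]])[0];yy,xx=np.nonzero(y);k=np.hypot(xx-v[0],yy-v[1])<35
    e=cv2.fitEllipse(np.c_[xx[k],yy[k]].astype(np.float32));print("pad",e,toz(n,e[0],.004))
E
```

```text
plug [0.47547658 0.05106001 0.21756783] [0.47161155 0.0513714  0.213     ] [0.47642312 0.04882163 0.213     ]
scene [228.99484985 131.61825994] [np.float64(229.0), np.float64(132.0)] 51 [0.46829409 0.04748324 0.213     ]
pad ((232.37576293945312, 173.9141082763672), (33.748130798339844, 39.620391845703125), 85.5536117553711) [0.47374446 0.04557302 0.004     ]
top [285.92103504 215.88804241] [np.float64(286.0), np.float64(215.5)] 56 [0.46810452 0.04674619 0.213     ]
pad ((281.9595947265625, 219.62356567382812), (38.79823303222656, 39.00837326049805), 82.70938110351562) [0.46938895 0.04218408 0.004     ]
```

```bash

python3 -m inch '[1,-1,-10,0,0,0,40, 2,-2,-25,0,0,0,40, 3,-2,-40,0,0,0,40, 4,-2,-52,0,0,0,40, 4,-2,-62,0,0,0,40, 4,-2,-68,0,0,0,40, 4,-2,-71,0,0,0,40, 4,-2,-71,0,0,0,40]'
python3 -m inch '[0,0,-1,0,0,0,40, 0,0,-2,0,0,0,40, 0,0,-3,0,0,0,40, 0,0,-4,0,0,0,40]'
python3 - <<'E'
from h import *
o=bot.get_obs();M=R.from_quat(o["tool_rot"]).as_matrix();print(M[:,2],M[:,1],np.round(o["joint_pos"],2))
E
```

```text
clock: 13.43
eef_pos: [0.4711, 0.0416, 0.0601]
tool_rot: [-0.345, 0.743, 0.244, 0.52]
ft_force: [1.0, -0.1, -5.5]
grip_width: 0.0487
grasp_force: 64.0
clock: 13.77
eef_pos: [0.4714, 0.0414, 0.057]
tool_rot: [-0.346, 0.742, 0.243, 0.52]
ft_force: [-0.0, 0.3, -5.8]
grip_width: 0.0486
grasp_force: 64.0
[ 0.60410707  0.72035644 -0.34079502] [-7.66109255e-01  6.42710172e-01  4.94131732e-04] [-0.49  0.65 -0.96 -0.55  1.17 -1.02]
```

```bash

python3 -m inch '[0,0,-1,0,0,0,40, 0,0,-2,0,0,0,40, 0,0,-3,0,0,0,40, 0,0,-4,0,0,0,40, 0,0,-4,0,0,0,40]'
python3 -m inch '[0,0,-0.7,0,0,0,40, 0,0,-1.4,0,0,0,40,0,0,-1.4,0,0,0,40]'
```

```text
clock: 14.18
eef_pos: [0.4711, 0.0416, 0.0524]
tool_rot: [-0.346, 0.742, 0.243, 0.52]
ft_force: [-0.2, -0.1, -5.3]
grip_width: 0.0482
grasp_force: 64.0
clock: 14.43
eef_pos: [0.4712, 0.0416, 0.0514]
tool_rot: [-0.346, 0.742, 0.243, 0.52]
ft_force: [-0.7, -0.5, -3.8]
grip_width: 0.0482
grasp_force: 64.3
```

Contact is starting (force −5.5 → −3.8 N).

```bash

python3 -m inch '[0,0,-0.5,0,0,0,40, 0,0,-1,0,0,0,40, 0,0,-1,0,0,0,40]'
python3 -m inch '[0,0,-0.5,0,0,0,40, 0,0,-1,0,0,0,40, 0,0,-1,0,0,0,40]'
```

```text
clock: 14.68
eef_pos: [0.4712, 0.0417, 0.0513]
tool_rot: [-0.346, 0.741, 0.244, 0.521]
ft_force: [-3.4, -1.7, 4.4]
grip_width: 0.0487
grasp_force: 64.8
clock: 14.93
eef_pos: [0.4712, 0.0418, 0.0512]
tool_rot: [-0.346, 0.74, 0.244, 0.522]
ft_force: [-7.6, -5.8, 9.6]
grip_width: 0.0483
grasp_force: 65.3
```

```bash

python3 -m inch '[0,0,1,0,0,0,40, 0,0,1,0,0,0,40, 0,0,1,0,0,0,62, 0,0,1,0,0,0,70, 0,0,1,0,0,0,80, 0,0,1,0,0,0,100, 0,0,1,0,0,0,100, 0,0,1,0,0,0,100]'
python3 -m inch '[-6,-7,4,0,0,0,100, -15,-18,9,0,0,0,100, -30,-36,17,0,0,0,100, -45,-54,26,0,0,0,100, -57,-68,32,0,0,0,100, -62,-74,40,0,0,0,100, -62,-74,60,0,0,0,100, -62,-74,80,0,0,0,100]'
python3 - <<'E'
from h import *
print(np.round(bot.get_obs()["joint_pos"],2))
out=[]
for n in("scene","top"):
  a=bot.camera(n);u=proj(n,[[.471,.045,.08]])[0]
  x,y=u.astype(int);out.append(cv2.resize(a[y-60:y+60,x-60:x+60],(390,390),interpolation=cv2.INTER_CUBIC))
  for k in ("meter","plug","stub","label"):
    for r in bot.spot_point(n,k):
      if np.hypot(*(np.array(r["uv"])-u))<45: print(n,k,np.round(r["uv"],1),round(r["confidence"],2))
  h=cv2.cvtColor(a,cv2.COLOR_BGR2HSV);u=proj(n,[[.471,.045,.134]])[0]
  m=cv2.inRange(h,(82,90,120),(98,255,255));yy,xx=np.nonzero(m);k=np.hypot(xx-u[0],yy-u[1])<15
  q=[xx[k].mean(),yy[k].mean()];print("teal",toz(n,q,.134))
cv2.imwrite("pics/c5.png",np.hstack(out))
E
```

```text
clock: 15.6
eef_pos: [0.4711, 0.0416, 0.05]
tool_rot: [-0.346, 0.742, 0.243, 0.52]
ft_force: [-0.1, 0.1, 0.3]
grip_width: 0.0855
grasp_force: 0.0
clock: 16.27
eef_pos: [0.4089, -0.0337, 0.1309]
tool_rot: [-0.344, 0.743, 0.244, 0.52]
ft_force: [-0.7, -1.1, -0.2]
grip_width: 0.0856
grasp_force: 0.0
[-0.78  0.44 -0.76  0.59  1.21 -1.8 ]
scene meter [229.9 161.2] 0.92
scene plug [231.2 148.4] 0.97
scene stub [248.  151.8] 0.93
scene label [221.  160.1] 0.79
teal [0.47230861 0.04618671 0.134     ]
top meter [281.5 219. ] 0.65
top plug [283.8 212.8] 0.74
top stub [269.  222.8] 0.66
top label [291.9 217. ] 0.74
teal [0.47168476 0.04501478 0.134     ]
```

View pics/c5.png

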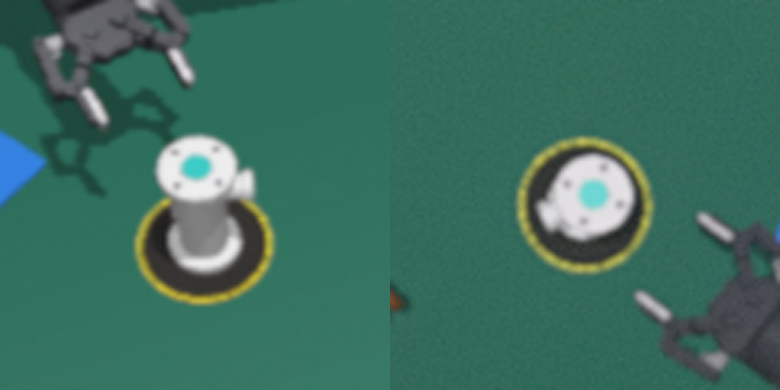

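The meter stands on the pad with the plug up (scene crop) and is wholly within the rim (top crop). Next is the scanner.

```bash

python3 - <<'E'
from h import *
for n,uv in(("scene",[248,151.8]),("top",[269,222.8])):
    s=toz(n,uv,.099);print("stub az",np.degrees(np.arctan2(s[1]-.0455,s[0]-.472)),s)
az=np.radians(140);M=tool([0,0,-1],[np.cos(az),np.sin(az),0])
go(M,[.457,-.24,.27])
E
```

```text
stub az 126.27478709593251 [0.43870984 0.09086089 0.099     ]
stub az 111.61245962860185 [0.4541307  0.09060404 0.099     ]
t 16.77 shift [  48.2 -208.1  140.5] rot [-0.121  1.336 -1.353] j [-0.78  0.44 -0.77  0.58  1.21 -1.8 ]
```

```bash

python3 -m inch '[0,-15,15,-0.006,0.067,-0.068,100, 4,-30,30,-0.012,0.134,-0.135,100, 8,-45,45,-0.018,0.2,-0.203,100, 12,-60,60,-0.024,0.267,-0.271,100, 16,-75,75,-0.03,0.334,-0.338,100, 20,-90,90,-0.036,0.401,-0.406,100, 24,-105,105,-0.042,0.468,-0.474,100, 28,-120,120,-0.048,0.534,-0.541,100]' >/dev/null
python3 -m inch '[3,-10,3,-0.006,0.067,-0.068,100, 6,-20,6,-0.012,0.134,-0.135,100, 8,-30,9,-0.018,0.2,-0.203,100, 10,-40,12,-0.024,0.267,-0.271,100, 12,-50,14,-0.03,0.334,-0.338,100, 14,-60,16,-0.036,0.401,-0.406,100, 16,-70,18,-0.042,0.468,-0.474,100, 18,-80,20,-0.048,0.534,-0.541,100]' >/dev/null
python3 -m inch '[0,-2,0,-0.006,0.067,-0.068,100, 2,-5,0,-0.012,0.134,-0.135,100, 2,-8,0,-0.018,0.2,-0.203,100, 2,-8,0,-0.025,0.267,-0.271,100, 2,-8,0,-0.025,0.267,-0.271,100, 2,-8,0,-0.025,0.267,-0.271,100]'
python3 - <<'E'
from h import *
az=np.radians(140);M=tool([0,0,-1],[np.cos(az),np.sin(az),0])
go(M,[.457,-.24,.27])
c=cam("wrist");a=bot.camera("wrist");cv2.imwrite("pics/w6.png",a)
for n,z in(("scanner",.003),("window",.066),("mat",0.003)):
    for r in bot.spot_point("wrist",n)[:2]: print(n,np.round(r["uv"]),round(r["confidence"],2),np.round(toz("",r["uv"],z,c),4))
h=cv2.cvtColor(a,cv2.COLOR_BGR2HSV)
for nm,lo,hi in(("orange",(5,130,150),(18,255,255)),("mat",(100,120,60),(118,255,255)),("green",(55,150,80),(75,255,255))):
    m=cv2.inRange(h,lo,hi);n,l,s,ce=cv2.connectedComponentsWithStats(m)
    k=1+np.argmax(s[1:,4]);q=max(cv2.findContours((l==k).astype(np.uint8),0,1)[0],key=len)
    print(nm,s[k],ce[k],[np.round(toz("",p,.084 if nm!="mat" else .003,c)[:2],4).tolist() for p in cv2.boxPoints(cv2.minAreaRect(q))])
E
```

```text
clock: 18.6
eef_pos: [0.4577, -0.2399, 0.2687]
tool_rot: [0.34, 0.94, -0.0, -0.0]
ft_force: [-0.3, -0.2, 0.2]
grip_width: 0.0857
grasp_force: 0.0
t 18.6 shift [-0.7 -0.1  1.3] rot [ 0.001 -0.    -0.004] j [-0.48  0.27  0.08  1.38 -0.    0.21]
scanner [253. 157.] 0.81 [ 0.4541 -0.2406  0.003 ]
window [249. 130.] 0.73 [ 0.4199 -0.2174  0.066 ]
orange [ 230  129   48   82 1436] [254.96587744 181.71100279] [[0.4082, -0.2328], [0.4299, -0.1989], [0.5009, -0.2426], [0.4777, -0.2797]]
mat [ 192   92  133  130 7120] [262.38132022 151.48792135] [[0.3777, -0.2763], [0.4231, -0.1534], [0.5488, -0.1918], [0.5036, -0.3291]]
green [254 193   8   7  37] [257.18918919 195.97297297] [[0.4726, -0.2555], [0.4719, -0.2496], [0.4779, -0.2492], [0.4786, -0.2551]]
```

View pics/w6.png

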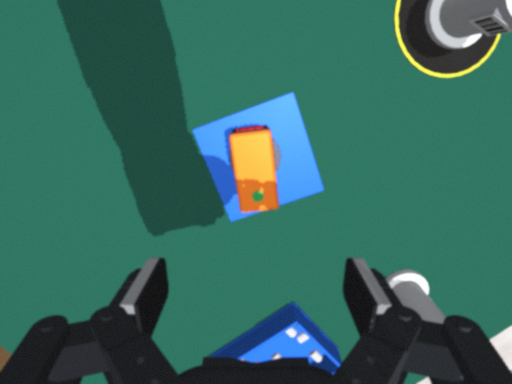

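Picture: scanner head runs from (250,128), the front, to (258,212), the back, with the green dot at (257,196). The mat is under it and the meter with its label is at the upper right. Scanner at (0.454,−0.239), heading about 147°.

```bash

python3 -m inch '[-1,0,-25,0,0,0.06,100, -2,1,-60,0,0,0.12,100, -3,1,-95,0,0,0.122,100, -3.5,1,-130,0,0,0.122,100, -3.5,1.3,-165,0,0,0.122,100, -3.5,1.3,-190,0,0,0.122,100, -3.5,1.3,-200,0,0,0.122,100, -3.5,1.3,-200,0,0,0.122,100]'
python3 -m inch '[0,0,0,0,0,0,100, 0,0,0,0,0,0,60, 0,0,0,0,0,0,50, 0,0,0,0,0,0,35, 0,0,0,0,0,0,30, 0,0,0,0,0,0,30, 0,0,0,0,0,0,30, 0,0,0,0,0,0,30]'
python3 - <<'E'
from h import *
c=cam("wrist")
P=[toz("top",u,.003) for u in []]
M0=[[193,130],[294,93],[323,190],[231,221]]
W=np.eye(4);W[:3,:3]=R.from_quat([.34,.94,0,0]).as_matrix();W[:3,3]=[.4577,-.2399,.2687]
i=bot.camera_info("wrist");c=(c[0],c[1],np.linalg.inv(W@np.array(i["hand_eye"])))
q=np.array([toz("",u,.003,c)[:2] for u in M0]);print(q,q.mean(0))
o=bot.get_obs();M=R.from_quat(o["tool_rot"]).as_matrix();print(M[:,0],o["eef_pos"])
E
```

```text
clock: 19.47
eef_pos: [0.4513, -0.2383, 0.0682]
tool_rot: [0.284, 0.959, -0.0, -0.002]
ft_force: [-0.2, 0.7, -0.3]
grip_width: 0.0854
grasp_force: 0.0
clock: 20.13
eef_pos: [0.4549, -0.2397, 0.0718]
tool_rot: [0.283, 0.959, -0.001, 0.002]
ft_force: [0.9, -0.2, 5.7]
grip_width: 0.0414
grasp_force: 61.7
[[ 0.3817211  -0.27561311]
 [ 0.42609108 -0.15450729]
 [ 0.54542556 -0.19885489]
 [ 0.50220137 -0.31917927]] [ 0.46385978 -0.23703864]
[-0.83934715  0.54357018 -0.00527547] [ 0.45487987 -0.23967863  0.07177339]
```

```bash

python3 -m inch '[0,0,3,0,0,0,30, 0,0,9,0,0,0,30, 0,0,18,0,0,0,30, 5,8,28,0,0,-0.05,30, 12,18,38,0,0,-0.12,30, 20,30,44,0,0,-0.2,30, 29,44,45,0,0,-0.28,30, 38,58,45,0,0,-0.36,30]'
python3 -m inch '[10,15,0,0,0,-0.08,30, 20,30,-2,0,0,-0.15,30, 30,44,-6,0,0,-0.2,30, 38,57,-12,0,0,-0.233,30, 43,66,-18,0,0,-0.233,30, 46,70,-22,0,0,-0.233,30, 46,70,-22,0,0,-0.233,30, 46,70,-22,0,0,-0.233,30]'
python3 - <<'E'
from h import *
o=bot.get_obs();M=R.from_quat(o["tool_rot"]).as_matrix();print(M.round(3)[:,[0,2]],o["eef_pos"],np.degrees(np.arctan2(M[1,0],M[0,0])))
out=[]
for n in("scene","top","wrist"):
  c=cam(n);a=bot.camera(n);out.append(a)
  for k,z in(("window",.089),("label",.089),("stub",.099),("meter",.069),("plug",.134)):
    for r in bot.spot_point(n,k)[:5]:
      p=toz("",r["uv"],z,c)
      if abs(p[0]-.49)<.1 and abs(p[1]+.02)<.15: print(n,k,np.round(r["uv"],1),round(r["confidence"],2),p.round(4))
u=proj("scene",[[.5,-.03,.08]])[0].astype(int);v=proj("top",[[.5,-.03,.08]])[0].astype(int)
f=lambda a,x,y:cv2.resize(a[y-50:y+50,x-50:x+50],(390,390),interpolation=cv2.INTER_CUBIC)
cv2.imwrite("pics/c7.png",np.hstack([f(out[0],*u),f(out[1],*v)]));cv2.imwrite("pics/w7.png",out[2])
E
```

```text
clock: 20.8
eef_pos: [0.4923, -0.1809, 0.1165]
tool_rot: [0.453, 0.892, -0.001, 0.001]
ft_force: [-0.5, -0.4, -2.3]
grip_width: 0.0412
grasp_force: 60.9
clock: 21.47
eef_pos: [0.537, -0.1113, 0.0928]
tool_rot: [0.551, 0.834, -0.002, -0.0]
ft_force: [-0.6, 0.0, -1.3]
grip_width: 0.0415
grasp_force: 61.0
[[-0.393 -0.002]
 [ 0.92  -0.002]
 [-0.001 -1.   ]] [ 0.5370275  -0.11132144  0.09282563] 113.11728390145053
scene window [189.4 163.2] 0.77 [ 0.5268 -0.0704  0.089 ]
scene label [223.9 155.8] 0.97 [0.4688 0.0215 0.089 ]
scene stub [250.5 151.6] 0.78 [0.4357 0.098  0.099 ]
scene meter [230.1 161.9] 0.88 [0.4721 0.0417 0.069 ]
scene plug [230.3 150.7] 0.71 [0.4749 0.0481 0.134 ]
top window [319.  202.4] 0.63 [ 0.5175 -0.0708  0.089 ]
top label [291.3 215.8] 0.9 [0.4759 0.0189 0.089 ]
top label [270.9 223.2] 0.37 [0.4533 0.0842 0.089 ]
top stub [321.1 200.5] 0.42 [ 0.5224 -0.076   0.099 ]
top meter [279.4 219.3] 0.78 [0.4665 0.0555 0.069 ]
top plug [285.3 214.1] 0.75 [0.4781 0.0417 0.134 ]
wrist window [253.6 193.7] 0.68 [ 0.5206 -0.0727  0.089 ]
```

View pics/c7.png

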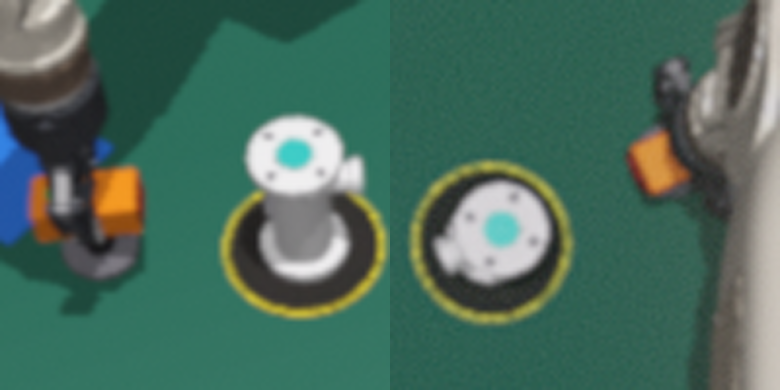

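View pics/w7.png

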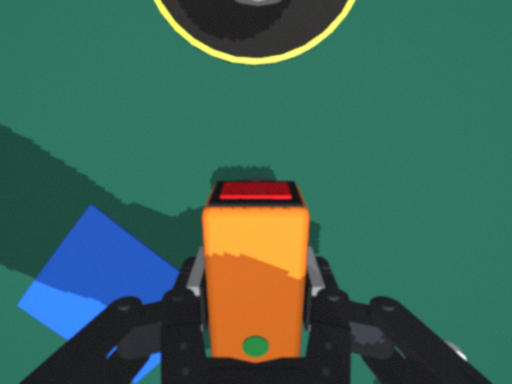

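The wrist view shows the beam axis pointing at the pad centre. Label direction still needs checking, so I'll fit the meter's yaw.

```bash

python3 - <<'E'
from up import *
C=[];Ms=[]
for n in("scene","top"):
    a=bot.camera(n);c=cam(n);u=proj("",[[.472,.0455,.07]],c)[0]
    S=[r for r in bot.silhouettes(n,"meter") if np.hypot(*(np.array(r["uv"])-u))<15]
    print(n,[(r["confidence"],r["mask"].sum()) for r in S])
    for az in(100,113,126):
        print(az,proj("",[[.472+.046*np.cos(np.radians(az)),.0455+.046*np.sin(np.radians(az)),.099],[.472-.027*np.cos(np.radians(az)),.0455-.027*np.sin(np.radians(az)),.089]],c).round(1).tolist())
    if S:
        m=cv2.resize(S[0]["mask"].astype(np.uint8),(1024,768),interpolation=0)
        for y in range(80,150,6):
            f=lambda p:1-((r:=render([p[0],p[1],.069,0,0,np.radians(y)],c,upose))&m).sum()/(r|m).sum()
            b=minimize(f,[.472,.0455],method="Nelder-Mead",options=dict(initial_simplex=[[.472,.0455],[.478,.0455],[.472,.0515]],xatol=2e-4));print(y,round(b.fun,4),b.x.round(4))
E
```

```text
scene [(0.91, np.int64(820))]
100 [[245.4, 158.2], [222.2, 157.6]]
113 [[245.5, 155.4], [222.1, 159.2]]
126 [[244.9, 152.7], [222.4, 160.8]]
80 0.1593 [0.4727 0.0468]
86 0.152 [0.4728 0.0463]
92 0.138 [0.473  0.0458]
98 0.1246 [0.4721 0.0464]
104 0.1117 [0.4741 0.0462]
110 0.1015 [0.4744 0.0468]
116 0.0986 [0.4757 0.0476]
122 0.1074 [0.4776 0.0481]
128 0.1191 [0.4767 0.0492]
134 0.1295 [0.4775 0.05  ]
140 0.1348 [0.4778 0.0494]
146 0.1431 [0.4769 0.0492]
top [(0.93, np.int64(536))]
100 [[268.9, 219.7], [291.3, 215.5]]
113 [[269.9, 222.8], [290.7, 213.7]]
126 [[271.6, 225.7], [289.7, 212.1]]
80 0.1202 [0.4695 0.0464]
86 0.1082 [0.4702 0.0446]
92 0.0906 [0.4695 0.045 ]
98 0.073 [0.47   0.0449]
104 0.0589 [0.4703 0.0451]
110 0.054 [0.4705 0.0449]
116 0.0509 [0.4706 0.0449]
122 0.063 [0.4705 0.0455]
128 0.0789 [0.4703 0.0461]
134 0.0893 [0.4705 0.0464]
140 0.1048 [0.4708 0.0455]
146 0.115 [0.471  0.0456]
```

Yaw fits at about 114°, so the beam is square on and centred within about 2 mm, at about 10 cm. Holding.

```bash

for i in 1 2 3 4; do python3 -m inch '[0,0,0,0,0,0,30, 0,0,0,0,0,0,30, 0,0,0,0,0,0,30, 0,0,0,0,0,0,30, 0,0,0,0,0,0,30, 0,0,0,0,0,0,30, 0,0,0,0,0,0,30, 0,0,0,0,0,0,30]' | head -2; done
python3 -m inch '[-10,-15,3,0,0,0.08,30, -20,-30,6,0,0,0.15,30, -30,-46,8,0,0,0.23,30, -40,-61,8,0,0,0.31,30, -50,-77,8,0,0,0.4,30, -60,-92,8,0,0,0.48,30, -68,-106,8,0,0,0.56,30, -74,-118,6,0,0,0.59,30]' | head -2
python3 -m inch '[-1,-6,-4,0,0,0,30, -1,-8,-10,0,0,0,30, -1,-8,-15,0,0,0,30, -1,-8,-20,0,0,0,30, -1,-8,-23,0,0,0,30, -1,-8,-25,0,0,0,30, -1,-8,-25,0,0,0,30, -1,-8,-25,0,0,0,30]'
```

```text
clock: 23.23
eef_pos: [0.5376, -0.1111, 0.0932]
clock: 23.9
eef_pos: [0.5376, -0.1112, 0.0932]
clock: 24.57
eef_pos: [0.5376, -0.1111, 0.0932]
clock: 25.23
eef_pos: [0.5376, -0.1112, 0.0932]
clock: 25.9
eef_pos: [0.4631, -0.2302, 0.0996]
clock: 26.57
eef_pos: [0.4628, -0.2367, 0.074]
tool_rot: [0.285, 0.959, -0.001, 0.001]
ft_force: [0.3, 0.2, -1.5]
grip_width: 0.0412
grasp_force: 61.2
```

```bash

python3 -m inch '[0,0,-0.7,0,0,0,30, 0,0,-1.4,0,0,0,30, 0,0,-2,0,0,0,30, 0,0,-2.7,0,0,0,30, 0,0,-2.7,0,0,0,30]'
python3 -m inch '[0,0,-0.5,0,0,0,30, 0,0,-0.8,0,0,0,30, 0,0,-0.8,0,0,0,30]'
```

```text
clock: 26.98
eef_pos: [0.4628, -0.2372, 0.0719]
tool_rot: [0.285, 0.959, -0.001, 0.001]
ft_force: [-0.3, -0.0, 0.7]
grip_width: 0.0413
grasp_force: 61.3
clock: 27.23
eef_pos: [0.4628, -0.2372, 0.0718]
tool_rot: [0.285, 0.959, -0.001, 0.001]
ft_force: [-1.2, 1.3, 6.8]
grip_width: 0.0414
grasp_force: 62.5
```

Contact. Releasing and retreating straight up.

```bash

python3 -m inch '[0,0,0.3,0,0,0,30, 0,0,0.3,0,0,0,52, 0,0,0.3,0,0,0,60, 0,0,0.3,0,0,0,75, 0,0,0.3,0,0,0,100, 0,0,0.3,0,0,0,100, 0,0,0.3,0,0,0,100, 0,0,0.3,0,0,0,100]'
python3 -m inch '[0,0,8,0,0,0,100, 0,0,25,0,0,0,100, 0,0,50,0,0,0,100, 0,0,80,0,0,0,100, 0,0,115,0,0,0,100, 0,0,150,0,0,0,100, 0,0,180,0,0,0,100, 0,0,190,0,0,0,100]'
python3 - <<'E'
from h import *
w=bot.camera("wrist");s=bot.camera("scene")
cv2.imwrite("pics/f8.png",np.hstack([cv2.resize(w,(400,300)),cv2.resize(s[70:300,80:386],(400,300))]))
E
```

```text
clock: 27.9
eef_pos: [0.4626, -0.2372, 0.0709]
tool_rot: [0.285, 0.959, -0.001, 0.001]
ft_force: [-0.2, 1.0, -0.0]
grip_width: 0.0853
grasp_force: 0.0
clock: 28.57
eef_pos: [0.4645, -0.2381, 0.2671]
tool_rot: [0.285, 0.959, -0.002, 0.005]
ft_force: [0.9, 0.5, 0.1]
grip_width: 0.0857
grasp_force: 0.0
```

View pics/f8.png

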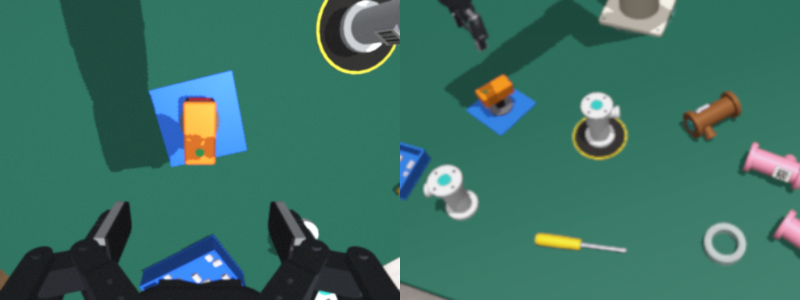

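The scanner stands centred on its mat (wrist view, about (200,130)), the meter is upright on the pad, and the bystanders have not moved. Handing in.

```bash
python3 -c "
from workcell import bot
print(bot.job_done())"
```

```text
the job is handed in; nothing more can be done
None
```

I stood the grey meter plug-up on the pad, held the scanner aimed at its label from about 10 cm for over two seconds, and stood the scanner back on its mat. I then handed the job in at about 28.7 s; `job_done()` returned no verdict, and the scanner's reading itself was not confirmed.

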